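# Roll the castor caddy into its taped parking bay

### The job

Push the small wheeled caddy straight ahead, nose first, until both of its front swivel castors have swung round to trail straight behind their pivots, then steer it into the U-shaped tape outline on the bench (not the round one). Roll it in straight so that the castors still trail, centred between the tape lines, square with them and with its nose towards the closed end, and let go of it. Keep it upright and rolling on the bench all the way; do not lift it.

Things in the scene. Friction and masses are not known exactly. Their poses are not given: they have to be found in the camera images.
- caddy: Four-wheeled caddy carrying a black star disc, 0.45 to 0.75 kg. Plywood deck 90 long (x) x 62 wide, top at z 30. Origin: on the bench under the deck's centre; +x is the nose, +z up. Push handle at the rear: round bar 12 mm thick along y, its axis at x -36, z 70, its straight part y -18 to 18, on posts at y +-24. Rear wheels fixed in line at x -30, front castors swivel freely.
- left_wheel (a point): Hub of the front left castor's wheel (wheel 18 mm in diameter, hub 9 mm above the bench). The castor swivels freely about an upright pivot at x 31, y 23 mm in the caddy's frame, the hub 10 mm from the pivot. Trailing straight = hub at x 21, y 23. It starts swung inwards and settles within about 40 mm of rolling. x axis: from hub towards pivot.
- right_wheel (a point): Hub of the front right castor's wheel, as the left one, with its pivot at x 31, y -23 mm in the caddy's frame. Trailing straight = hub at x 21, y -23. x axis: from hub towards pivot.
- bay_mark (a point): Centre of the U-shaped outline of pale paper tape flat on the bench, where the caddy's origin belongs. Inside 110 long x 82 wide; lines 6 wide. +x points to the closed end; the open end, towards -x, is where the caddy comes in. It lies 110 to 185 mm ahead of the caddy. A 250 mm high carton stands close on its left; a shelf hangs 390 mm above its closed end.

How it is judged:
On the way, in this order (a step that is already met when the one before it is completed fails the run):
1. both front castors trail behind their pivots (within about 30 degrees of straight) (x of each of left_wheel, right_wheel in the frame of caddy below 0.0223 m), for 0.1 s.
2. the caddy stands in the U-shaped outline, nose to its closed end (horizontal distance between caddy and bay_mark below 0.015 m and angle between the x axis of caddy and the x axis of bay_mark, either way round below 0.18 rad), for 0.1 s.
At the end, for the whole second after the job is handed in: The caddy's origin is within 15 mm of the outline's centre, it is square with the outline within 10 degrees with its nose towards the closed end, both front castors trail within about 35 degrees of straight, all wheels are on the bench, and it is released and at rest (all of step 2 and x of left_wheel in the frame of bay_mark above 0 m and x of each of left_wheel, right_wheel in the frame of caddy below 0.0228 m and height (world z) of caddy below 0.006 m and angle between caddy's own z axis and vertical below 0.1 rad and linear speed of caddy below 0.01 m/s and contact force between the fingers and caddy below 0.1 N); the robot touches nothing.
It fails at once if the caddy is lifted off the bench (more than 15 mm) (height (world z) of caddy above 0.015 m).
It fails at once if the caddy is tipped by more than 17 degrees (angle between caddy's own z axis and vertical above 0.3 rad).
It also fails if it takes over 40 s, if anything falls off the work surface, if the arm or the gripper's body presses on something with over 40 N, if the wrist force passes 120 N, or if a joint passes its speed limit or range.

### The arm

A 6-joint arm with a two-finger parallel gripper is mounted at the origin on a cart in front of the work surface, level with it; the furniture and walls round the work are solid. World frame = base frame: x ahead of the robot, y to its left, z up, the work surface at z = 0. Lengths are in m, angles in rad, forces in N, time in s.
With the tool pointing down it reaches from about 0.25 to 0.775 m from the base axis. Payload 4 kg.
Tool frame: the origin (TCP) lies midway between the tips of the shut fingers; the grasp point (between the pads) lies 19 mm behind it (robot.hold_point_z is the distance from the TCP to the grasp point, in m); z points along the fingers, y is the line along which they close (so a half turn about z gives the same grasp; the last joint's range is limited). The gripper opens to 94 mm and grips with 3 to 60 N. Pads are 16 mm wide; open, the fingers measure 119 mm over their backs; the gripper's body (75 mm by 177 mm) begins 78 mm behind the grasp point.
Start: joints at [1.187, 0.087, 1.371, -0, 1.684, -0.103], TCP at [0.152, 0.528, 0.206] pointing down, gripper open.
Joint ranges: [-3.1, 3.1], [-0.76, 2.03], [0.27, 2.55], [-1.08, 4.22], [0.17, 2.65], [-2.57, 2.57]. Speed limits (rad/s): [2.79, 2.79, 3.14, 3.14, 3.14, 3.14].

### API

Orientations are given as [roll, pitch, yaw] about the fixed x, y, z axes, in that order (R = Rz(yaw) Ry(pitch) Rx(roll)).
In Python, from bench import readout, imaging, robot gives the robot as it stands.
- The arm moves only by the tool carry_out, never from a script. Its argument "motion" is text: rows parted by semicolons, each of 7 numbers parted by spaces: the shift along the tool's x, y, z each as a share of 200 mm, from -1 to 1, then the turn, a rotation vector about the tool's x, y, z each as a share of 120 degrees, from -1 to 1, then the opening, from 0 (shut) to 1 (fully open). A call has 1 to 12 rows; each row shifts and turns the commanded pose from where the row before left it, along the tool's axes as they then stand; what a row does not reach is not made up. A row lasts 1/8 s, in which the tool goes at most 62.5 mm and 10.7 degrees, less where a joint would pass 70% of its speed; a pose out of reach is approached as far as the arm can. A call with a number of a shift or a turn outside -1 to 1 is refused whole. A call with a gripper value outside its range is refused whole. The fingers move at their own pace and stop on an object; the grip force is fixed at half the most. Time passes only in rows, so rows that do not move let the fingers close. It gives the time, the measured TCP pose, the force, the opening and the grip force at its end, in the units of the state.
- readout.get_obs(): the state, without advancing time (a new reading comes with each control period).
- imaging.snapshot(name): name is "scene" or "top" or "wrist"; returns a dict with "pixels" (384x512x3 uint8, red, green, blue), "fx", "fy", "cx", "cy" (pixels), "dist_coeffs" ([k1, k2, p1, p2, k3] as OpenCV has them; the pictures are not rectified), "R" (3x3) and "t" (3): a world point X has camera coordinates R X + t. Camera axes: x right, y down, z forward; pixel columns grow to the right and rows downward; lengths in m; the calibration is good to about 2 mm. A picture is of the moment at which its call begins. There is no depth.
- robot.close_job(): hands the job in; it is judged then, once.
The state is a dict: "time": time; "joint_positions": joint angles; "qvel": joint speeds; "joint_torque": joint torques, N m; "tool_pos": TCP position; "ee_rot": TCP orientation; "wrist_force": force on the tool from outside, world axes, zero at the start; "wrist_torque": the same for the moment, N m; "width": finger opening in m; "finger_force": force on a finger pad.
Only numpy, scipy, OpenCV 4.12 (cv2) and the standard library are available. Lean on these libraries where they do the work, as an engineer would, in place of code of your own. Each camera call takes 0.05 s, during which the arm holds its last target. There are 200 camera calls.

## Working session

There is one attempt and no reset: what is moved stays moved. The work goes in short steps, Python scripts to look and compute and a tool call to move; the robot and the scene stay as the last step left them, time stands still between calls to the robot, and variables do not carry over. Pictures are saved under pics/ and viewed, at most 12 in all, crops included, and the job is handed in when it is done.

Besides the shell and the picture viewer there is one more tool, called as name(argument=value, ...), one argument or row to a line, values as JSON. carry_out: Moves the arm, as the interface text tells. Its arguments: {"type":"object","properties":{"motion":{"type":"string"}},"required":["motion"]}

```bash
mkdir -p pics
cat > h.py <<'E'
import numpy as np, cv2
from bench import readout, imaging, robot
def snap(name, fn=None):
    s=imaging.snapshot(name)
    if fn: cv2.imwrite('pics/'+fn, cv2.cvtColor(s['pixels'],cv2.COLOR_RGB2BGR))
    return s
def K(s): return np.array([[s['fx'],0,s['cx']],[0,s['fy'],s['cy']],[0,0,1.]])
def px2w(s,uv,z):
    n=cv2.undistortPoints(np.array(uv,float).reshape(-1,1,2),K(s),np.array(s['dist_coeffs'],float)).reshape(-1,2)
    R=np.array(s['R']);t=np.array(s['t']);c=-R.T@t
    d=np.c_[n,np.ones(len(n))]@R
    z=np.broadcast_to(z,len(n))
    return c+d*((z-c[2])/d[:,2])[:,None]
def w2px(s,X):
    return cv2.projectPoints(np.array(X,float).reshape(-1,3),cv2.Rodrigues(np.array(s['R']))[0],np.array(s['t'],float),K(s),np.array(s['dist_coeffs'],float))[0].reshape(-1,2)
E
python3 - <<'E'
from h import *
a=snap('top','top0.png');b=snap('scene','scene0.png')
for s in(a,b):print(-np.array(s['R']).T@s['t'],s['fx'])
o=readout.get_obs();print(o)
E
```

```text
[4.06518316e-01 2.26909051e-04 8.94698373e-01] 387.11068241628544
[ 0.56634249 -0.4193007   0.79688223] 389.51472585585697
{'time': 0.1, 'joint_positions': array([ 1.18687650e+00,  8.79192126e-02,  1.37206194e+00, -2.75988802e-05,
        1.68360336e+00, -1.03138919e-01]), 'qvel': array([ 8.48594773e-05, -8.96408937e-04, -3.27340215e-03, -1.04273551e-03,
        1.07339086e-03,  1.06672457e-03]), 'joint_torque': array([ 2.15351152e-03, -3.41255987e+01, -3.03300405e+01,  7.19303149e-02,
        3.04766558e-02, -1.01825267e-04]), 'tool_pos': array([0.15226141, 0.52800315, 0.20442128]), 'ee_rot': array([-3.13960855e+00, -1.77790735e-04,  2.86080849e+00]), 'wrist_force': array([ 0.47302741, -0.28713686, -0.43541942]), 'wrist_torque': array([ 0.05973945, -0.02708228, -0.01672645]), 'finger_force': 0.0, 'width': 0.09404323403875825}
```

View pics/top0.png

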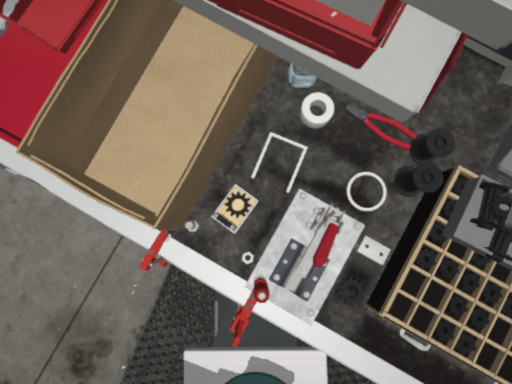

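View pics/scene0.png

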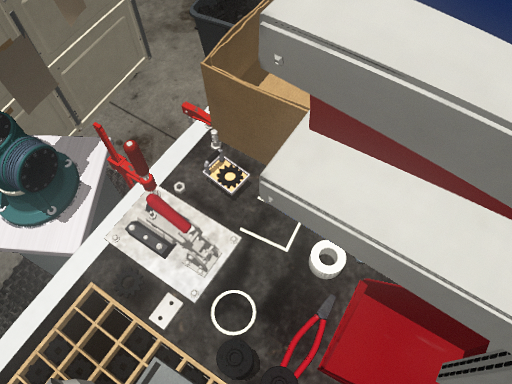

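The top view shows the caddy at about (236,208), with the U at corners (271,133), (307,148), (290,191) and (253,178). The carton is on the left. I'll enlarge it for detail.

Run:
```python
from h import *
a=cv2.imread('pics/top0.png');b=cv2.imread('pics/scene0.png')
A=cv2.resize(a[120:240,200:320],None,fx=5,fy=5,interpolation=cv2.INTER_CUBIC)[:600]
cv2.imwrite('pics/c0.png',A)
s=snap('top')
g=cv2.cvtColor(s['pixels'],cv2.COLOR_RGB2GRAY)
m=(g>170).astype(np.uint8)
n,l,st,c=cv2.connectedComponentsWithStats(m)
i=[k for k in range(1,n) if 240<c[k][0]<310 and 125<c[k][1]<195 and st[k][4]>80]
for k in i:
    ys,xs=np.where(l==k); w=px2w(s,np.c_[xs,ys],0)[:,:2]
    box=cv2.minAreaRect((w*1000).astype(np.float32)); print(st[k],box); print(cv2.boxPoints(box))
```

```text
[252 133  55  59 373] ((573.6626586914062, -61.37464904785156), (94.9691162109375, 116.02235412597656), 66.71175384521484)
[[ 501.60446   -82.05539 ]
 [ 608.17413  -127.925644]
 [ 645.7208    -40.69391 ]
 [ 539.1512      5.176346]]
```

View pics/c0.png

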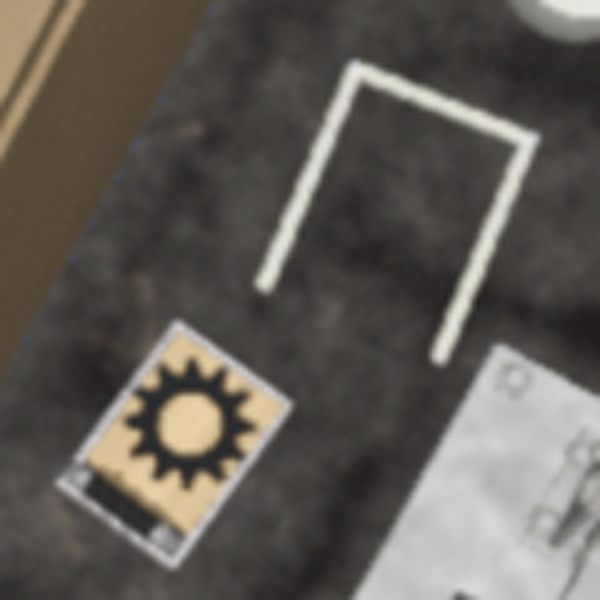

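The crop shows the deck corners at crop pixels (178,322), (294,403), (175,568) and (60,483). The handle is at the lower-left end, so the nose points up and to the right. The U's open end faces the caddy.

Run:
```python
from h import *
s=snap('top')
c=(np.array([(178,322),(294,403),(175,568),(60,483)])+.5)/5-.5+[200,120]
w=px2w(s,c,.03)[:,:2]*1000
print(w, w.mean(0)); fl,fr,rr,rl=w
print([np.linalg.norm(x) for x in (fl-rl,fr-rr,fl-fr,rl-rr)])
d=(fl+fr-rr-rl)/2;yaw=np.arctan2(d[1],d[0]);print('yaw',np.degrees(yaw))
# handle check: bar centre pixel crop (122,508)
h=px2w(s,(np.array([(84,478),(166,540)])+.5)/5-.5+[200,120],.07)[:,:2]*1000
print('handle posts',h,h.mean(0))
u=np.array([np.cos(yaw),np.sin(yaw)]);print('pred handle',w.mean(0)-36*u)
b=np.radians(-23.29);B=np.array([573.66,-61.37])-3*np.array([np.cos(b),np.sin(b)])
v=B-w.mean(0);R=np.array([[np.cos(b),np.sin(b)],[-np.sin(b),np.cos(b)]])
print('bay',B,'caddy in bay frame',R@-v,'rel yaw',np.degrees(yaw)+23.29)
```

```text
[[518.01403902  40.33664632]
 [480.9076141  -11.5119906 ]
 [407.78446209  42.18222664]
 [446.00116423  93.43794308]] [463.17681986  41.11120636]
[np.float64(89.4740289349796), np.float64(90.71970196550451), np.float64(63.75866937311475), np.float64(63.93484800419709)]
yaw -36.34676816531408
handle posts [[446.21539179  78.88420885]
 [419.58777811  44.0119007 ]] [432.90158495  61.44805477]
pred handle [434.18080785  62.44735614]
bay [570.90445379 -60.18384441] caddy in bay frame [-139.00005474   50.44715258] rel yaw -13.056768165314082
```

carry_out(
  motion="0 0 -0.25 0 0 0 0.6; 0 0 -0.25 0 0 0 0.6; 0 0 -0.25 0 0 0 0.6; -0.2 -0.18 0 0 0 0 0.6; -0.2 -0.18 0 0 0 0 0.6; -0.2 -0.18 0 0 0 0 0.6; -0.2 -0.18 0 0 0 0 0.6; -0.2 -0.18 0 0 0 0 0.6; -0.2 -0.18 0 0 0 0 0.6; -0.2 -0.18 0 0 0 0 0.6; -0.2 -0.18 0 0 0 0 0.6; -0.2 -0.18 0 0 0 0 0.6",
)

```text
time: 1.7
tool_pos: [0.4091, 0.1158, 0.3554]
ee_rot: [3.141, 0.0, 2.861]
wrist_force: [0.6, 0.7, -0.3]
width: 0.0565
finger_force: 0.0
```

carry_out(
  motion="0 0 0 0 0 0.083 0.6; 0 0 0 0 0 0.083 0.6; 0 0 0 0 0 0.083 0.6; 0 0 0 0 0 0.083 0.6; 0 0 0 0 0 0.083 0.6; 0 0 0 0 0 0.083 0.6; 0 0 0 0 0 0.083 0.6; 0 0 0 0 0 0.083 0.6; 0 0 0 0 0 0.083 0.6; 0 0 0 0 0 0.083 0.6; 0 0 0 0 0 0.083 0.6; 0 0 0 0 0 0 0.6",
)

```text
time: 3.2
tool_pos: [0.4084, 0.1174, 0.3553]
ee_rot: [-3.141, 0.0, 0.951]
wrist_force: [-0.2, 1.1, -0.6]
width: 0.0564
finger_force: 0.0
```

Run:
```python
from h import *
a=snap('wrist','w1.png');b=snap('scene','s1.png')
o=readout.get_obs();print({k:np.round(o[k],3) for k in('time','tool_pos','ee_rot','joint_positions','wrist_force','width')})
cv2.imwrite('pics/both1.png',cv2.resize(np.hstack([cv2.imread('pics/w1.png'),cv2.imread('pics/s1.png')[0:384]]),(800,300)))
print(w2px(a,[[.463,.041,.03],[.434,.062,.07],[.571,-.060,0]]))
```

```text
{'time': np.float64(3.3), 'tool_pos': array([0.408, 0.117, 0.355]), 'ee_rot': array([-3.141,  0.   ,  0.951]), 'joint_positions': array([ 0.146, -0.171,  1.323,  0.   ,  1.989,  0.766]), 'wrist_force': array([ 0.461,  0.665, -0.504]), 'width': np.float64(0.056)}
[[313.28512012 170.93478102]
 [293.92212818 175.93403196]
 [394.03864616 178.63740421]]
```

View pics/both1.png

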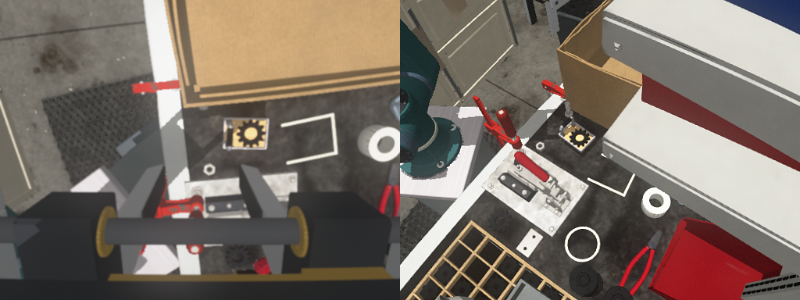

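The wrist view shows the caddy at about (313,170) in full-size pixels, with the U to its right. The carton edge runs just to the caddy's left (top of the image). I'll crop for a better caddy pose and a carton gap.

Run:
```python
from h import *
a=snap('wrist');b=snap('scene')
print(w2px(b,[[.408,.117,.355],[.434,.062,.07]]), -np.array(a['R']).T@a['t'])
p=cv2.cvtColor(a['pixels'],cv2.COLOR_RGB2BGR)
cv2.imwrite('pics/w1c.png',cv2.resize(p[90:240,250:450],None,fx=4,fy=4,interpolation=cv2.INTER_CUBIC))
```

```text
[[182.83107923  36.09775736]
 [211.60614272 156.64756572]] [0.44857068 0.17353898 0.53475031]
```

View pics/w1c.png

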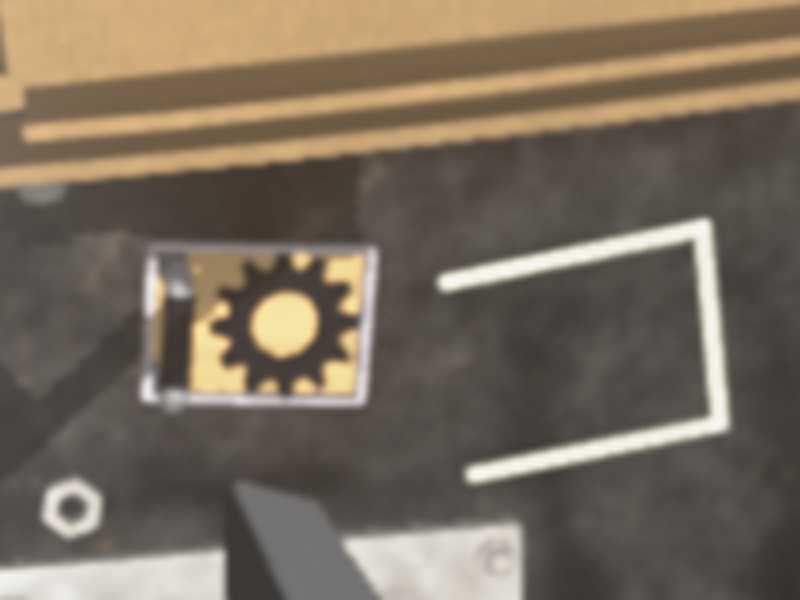

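Caddy corners in the crop are (148,247), (376,248), (363,403) and (145,402). The outer carton edge runs from (0,188) to (800,100).

Run:
```python
from h import *
s=snap('wrist')
f=lambda q:(np.array(q)+.5)/4-.5+[250,90]
w=px2w(s,f([(376,248),(363,403),(145,402),(148,247)]),.03)[:,:2]*1000
fl,fr,rr,rl=w;print(w.mean(0),[np.linalg.norm(x) for x in (fl-rl,fr-rr,fl-fr,rl-rr)])
d=(fl+fr-rr-rl)/2;print('yaw',np.degrees(np.arctan2(d[1],d[0])))
d2=(fl+rl-rr-fr)/2;print('yaw2',np.degrees(np.arctan2(-d2[0],d2[1])))
u=d/np.linalg.norm(d);n=np.array([-u[1],u[0]])
H=px2w(s,f([(178,337)]),.07)[0,:2]*1000;print('bar',H,'in caddy',(H-w.mean(0))@u,(H-w.mean(0))@n)
C=px2w(s,f([(0,188),(400,144),(800,100)]),.25)[:,:2]*1000
print('carton in caddy',[((c-w.mean(0))@u,(c-w.mean(0))@n) for c in C],C)
g=cv2.cvtColor(s['pixels'],cv2.COLOR_RGB2GRAY);m=(g>165).astype(np.uint8)
k,l,st,c=cv2.connectedComponentsWithStats(m)
for i in range(1,k):
    if 355<c[i][0]<440 and 140<c[i][1]<215 and st[i][4]>80:
        ys,xs=np.where(l==i);q=px2w(s,np.c_[xs,ys],0)[:,:2]*1000
        box=cv2.minAreaRect(q.astype(np.float32));print(box)
```

```text
[464.06171929  39.84924875] [np.float64(91.44621677360313), np.float64(90.02422582793758), np.float64(64.19926136541652), np.float64(64.05103412794293)]
yaw -35.78658193113965
yaw2 -36.100469161580904
bar [436.11118533  64.42419482] in caddy -37.04413025017183 3.590645692528439
carton in caddy [(np.float64(-98.57300445406732), np.float64(74.46809598596813)), (np.float64(-9.793179819401605), np.float64(84.63054841086291)), (np.float64(78.99321790569618), np.float64(95.06809917159451))] [[427.64575886 157.90013758]
 [505.60669663 114.22835169]
 [583.73383512  70.77588204]]
((575.2907104492188, -61.458290100097656), (96.212890625, 116.427978515625), 66.86064910888672)
```

Run:
```python
from h import *
s=snap('top')
b=np.radians(-23.2);u=np.array([np.cos(b),np.sin(b)]);n=np.array([-u[1],u[0]])
B=np.array([.5735,-.0604])-.0*u
print('R',np.round(s['R'],2))
for q,z in[((280,55),.39),((405,115),.39),((242,120),.25),((200,194),.25),((242,120),0),((200,194),0)]:
    w=px2w(s,[q],z)[0,:2]; print(q,z,w,'bay frame',(w-B)@u,(w-B)@n)
```

```text
R [[-0.01 -1.   -0.01]
 [-0.99  0.01 -0.1 ]
 [ 0.11  0.01 -0.99]]
(280, 55) 0.39 [ 0.64830305 -0.03825302] bay frame 0.060029506406335274 0.04982412454855002
(405, 115) 0.39 [ 0.56238468 -0.20385419] bay frame 0.04629613712925354 -0.13623260842558413
(242, 120) 0.25 [0.59984037 0.01800343] bay frame -0.006676034579295575 0.08243993477644464
(200, 194) 0.25 [0.47332616 0.0892665 ] bay frame -0.15103322156185783 0.09810109214284399
(242, 120) 0 [0.67480645 0.02489677] bay frame 0.05951236424404605 0.11830813583483432
(200, 194) 0 [0.49923279 0.12379411] bay frame -0.14082339856124274 0.14004234923281558
```

carry_out(
  motion="-0.07 0 0 -0.05 0 0.004 0.6; -0.075 -0.034 0 -0.05 0 0 0.6; 0 0 0.25 0 0 0 0.6; 0 0 0.25 0 0 0 0.6; 0 0 0.25 0 0 0 0.6; 0 0 0.2 0 0 0 0.6; 0 0 0.15 0 0 0 0.6; 0 0 0.1 0 0 0 0.6; 0 0 0 0 0 0 0.6",
)

```text
time: 4.62
tool_pos: [0.4251, 0.0683, 0.1181]
ee_rot: [2.935, 0.003, 0.94]
wrist_force: [-0.1, -0.2, -0.7]
width: 0.0562
finger_force: 0.0
```

Run:
```python
from h import *
from scipy.spatial.transform import Rotation as Ro
a=snap('wrist','w2.png');b=snap('top','t2.png')
o=readout.get_obs();print({k:np.round(o[k],4) for k in('time','tool_pos','ee_rot','wrist_force','width')})
R=Ro.from_euler('xyz',o['ee_rot']).as_matrix();H=np.array(o['tool_pos'])-.019*R[:,2]
T=np.array([.4345,.062,.07]);print('rem in tool',1000*R.T@(T-H))
A=cv2.imread('pics/w2.png');B=cv2.imread('pics/t2.png')[110:260,170:320]
cv2.imwrite('pics/b2.png',np.hstack([cv2.resize(A,(450,338)),cv2.resize(B,(338,338),interpolation=cv2.INTER_CUBIC)]))
```

```text
{'time': np.float64(4.725), 'tool_pos': array([0.4268, 0.0687, 0.1208]), 'ee_rot': array([ 2.9316e+00, -1.1000e-03,  9.4060e-01]), 'wrist_force': array([-0.8286,  0.5748,  0.4583]), 'width': np.float64(0.0565)}
rem in tool [-0.88155151 -0.62428177 70.78138185]
```

View pics/b2.png

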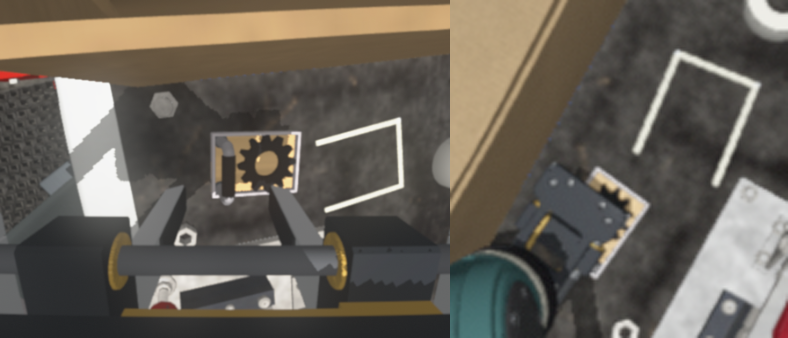

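The fingers straddle the bar: tips are at about (180,188) and (275,190), and the bar is at 227 midway. There's ample room to the carton. Descend and grip.

carry_out(
  motion="0 0 0.15 0 0 0 0.6; 0 0 0.13 0 0 0 0.6; 0 0 0.075 0 0 0 0.6; 0 0 0 0 0 0 0.6; 0 0 0 0 0 0 0.3; 0 0 0 0 0 0 0.2; 0 0 0 0 0 0 0; 0 0 0 0 0 0 0; 0 0 0 0 0 0 0",
)

```text
time: 5.85
tool_pos: [0.4384, 0.0599, 0.0506]
ee_rot: [2.932, -0.001, 0.94]
wrist_force: [0.1, -0.5, 0.9]
width: 0.0115
finger_force: 30.0
```

```bash
cat >> h.py <<'E'
from scipy.spatial.transform import Rotation as Ro
def state():
    o=readout.get_obs();R=Ro.from_euler('xyz',o['ee_rot']).as_matrix()
    H=(np.array(o['tool_pos'])-.019*R[:,2]);th=np.arctan2(R[1,1],R[0,1])
    u=np.array([np.cos(th),np.sin(th)])
    b=np.radians(-23.2);ub=np.array([np.cos(b),np.sin(b)]);nb=np.array([-ub[1],ub[0]])
    B=np.array([.5745,-.0609])-.003*ub
    C=H[:2]+.036*u; r=C-.030*u
    f=lambda p:np.round(1000*np.array([(p-B)@ub,(p-B)@nb]),1)
    print('t',o['time'],'H',H*1000,'caddy yaw in bay',np.degrees(th-b),'centre',f(C),'rear axle',f(r),'hold',f(H[:2]),'F',np.round(o['wrist_force'],1),'w',o['width'],'rpy',np.degrees(o['ee_rot']))
    return o,R
E
python3 -c "
from h import *
state()"
```

```text
t 5.85 H [435.17227741  62.25016768  69.18760046] caddy yaw in bay -12.933003060184873 centre [-138.5   50.2] rear axle [-167.7   57. ] hold [-173.6   58.3] F [ 0.1 -0.5  0.9] w 0.011510393780409479 rpy [ 1.68000070e+02 -3.36176057e-02  5.38741425e+01]
```

carry_out(
  motion="0 0.015 0.0032 0 0 0 0; 0 0.03 0.0064 0 0 0 0; 0 0.03 0.0064 0 0 0 0; 0 0.03 0.0064 0 0 0 0; 0 0.03 0.0064 0 0 0 0; 0 0.03 0.0064 0 0 0 0; 0 0.03 0.0064 0 0 0 0; 0 0.015 0.0032 0 0 0 0; 0 0 0 0 0 0 0; 0 0 0 0 0 0 0",
)

```text
time: 7.1
tool_pos: [0.4731, 0.0345, 0.0506]
ee_rot: [2.932, -0.0, 0.94]
wrist_force: [0.1, -1.4, 1.3]
width: 0.0114
finger_force: 30.0
```

Run:
```python
from h import *
state()
b=snap('top','t3.png');a=snap('scene','s3.png')
A=cv2.imread('pics/s3.png')[110:260,150:350];B=cv2.imread('pics/t3.png')[110:260,170:320]
cv2.imwrite('pics/b3.png',np.hstack([cv2.resize(A,(450,338),interpolation=cv2.INTER_CUBIC),cv2.resize(B,(338,338),interpolation=cv2.INTER_CUBIC)]))
```

```text
t 7.1 H [469.93381985  36.82939621  69.1567062 ] caddy yaw in bay -12.931331145053248 centre [-96.5  40.6] rear axle [-125.8   47.3] hold [-131.6   48.6] F [ 0.1 -1.4  1.3] w 0.011425069402924164 rpy [ 1.67983569e+02 -2.82583975e-02  5.38746838e+01]
```

View pics/b3.png

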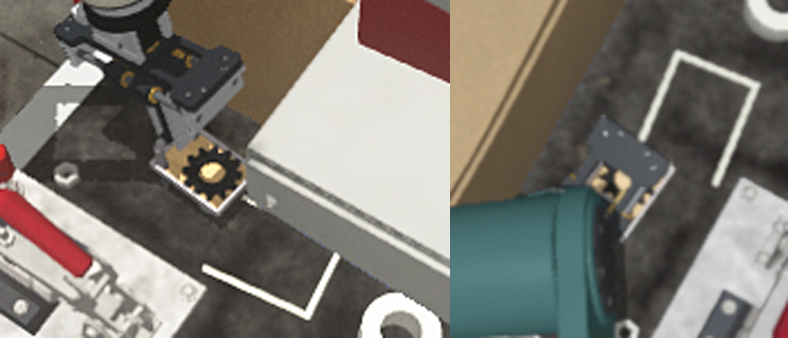

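carry_out(
  motion="0 0 0 0 -0.0073 0.0342 0; 0 0 0 0 -0.0073 0.0342 0; 0 0 0 0 -0.0073 0.0342 0; 0 0 0 0 -0.0073 0.0342 0; 0 0 0 0 -0.0073 0.0342 0; 0 0 0 0 -0.0073 0.0342 0; 0 0 0 0 0 0 0; 0 0 0 0 0 0 0",
)

```text
time: 8.2
tool_pos: [0.4732, 0.0349, 0.0506]
ee_rot: [2.932, -0.001, 0.502]
wrist_force: [1.2, -0.3, 0.6]
width: 0.0115
finger_force: 30.0
```

Run:
```python
from h import *
state()
```

```text
t 8.2 H [471.30747342  38.30494026  69.18404451] caddy yaw in bay -38.04274210168767 centre [-102.6   28.3] rear axle [-126.2   46.8] hold [-130.9   50.5] F [ 1.2 -0.3  0.6] w 0.011490863993046493 rpy [ 1.68018896e+02 -4.54255538e-02  2.87668977e+01]
```

carry_out(
  motion="0 0.015 0.0032 0 0 0 0; 0 0.038 0.0081 0 0 0 0; 0 0.038 0.0081 0 0 0 0; 0 0.038 0.0081 0 0 0 0; 0 0.038 0.0081 0 0 0 0; 0 0.038 0.0081 0 0 0 0; 0 0.038 0.0081 0 0 0 0; 0 0.038 0.0081 0 0 0 0; 0 0.038 0.0081 0 0 0 0; 0 0.038 0.0081 0 0 0 0; 0 0.015 0.0032 0 0 0 0; 0 0 0 0 0 0 0",
)

```text
time: 9.7
tool_pos: [0.5099, -0.0326, 0.0506]
ee_rot: [2.932, -0.0, 0.501]
wrist_force: [1.8, 0.7, 1.7]
width: 0.0115
finger_force: 30.0
```

Run:
```python
from h import *
state()
b=snap('top','t4.png');a=snap('wrist','w4.png')
A=cv2.imread('pics/w4.png');B=cv2.imread('pics/t4.png')[80:230,190:340]
cv2.imwrite('pics/b4.png',np.hstack([cv2.resize(A,(450,338)),cv2.resize(B,(338,338),interpolation=cv2.INTER_CUBIC)]))
```

```text
t 9.7 H [507.94839159 -29.10996042  69.13514105] caddy yaw in bay -38.12278254027366 centre [-42.4 -19.2] rear axle [-66.   -0.7] hold [-70.7   3. ] F [1.8 0.7 1.7] w 0.011480163324039653 rpy [ 1.67973735e+02 -1.36042601e-02  2.86801157e+01]
```

View pics/b4.png

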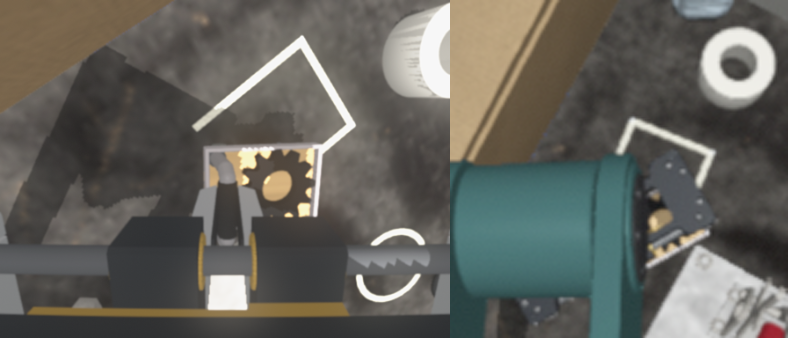

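The caddy is beside the U mouth, parallel to the gripper and clear of the plate. Now turn it square with the bay.

carry_out(
  motion="0 0 0 0 0.0082 -0.0388 0; 0 0 0 0 0.0082 -0.0388 0; 0 0 0 0 0.0082 -0.0388 0; 0 0 0 0 0.0082 -0.0388 0; 0 0 0 0 0.0082 -0.0388 0; 0 0 0 0 0.0082 -0.0388 0; 0 0 0 0 0.0082 -0.0388 0; 0 0 0 0 0.0082 -0.0388 0; 0 0 0 0 0 0 0; 0 0 0 0 0 0 0",
)

```text
time: 11.05
tool_pos: [0.5093, -0.0323, 0.0505]
ee_rot: [2.933, 0.001, 1.164]
wrist_force: [-0.4, -0.4, 3.3]
width: 0.0114
finger_force: 30.0
```

Run:
```python
from h import *
state()
b=snap('top','t5.png');a=snap('wrist','w5.png')
p=cv2.imread('pics/w5.png')[100:300,200:480]
cv2.imwrite('pics/w5c.png',cv2.resize(p,None,fx=2.8,fy=2.8,interpolation=cv2.INTER_CUBIC))
```

```text
t 11.05 H [505.69749551 -30.67396689  69.0997454 ] caddy yaw in bay -0.08312773420194888 centre [-36.1   0.6] rear axle [-66.1   0.7] hold [-72.1   0.7] F [-0.4 -0.4  3.3] w 0.011377350006883604 rpy [1.68038421e+02 6.49661857e-02 6.67031088e+01]
```

View pics/w5c.png

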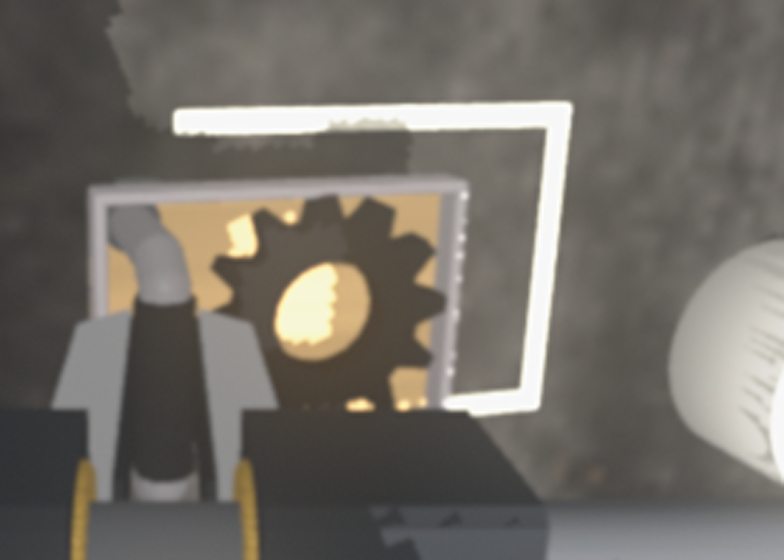

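Deck corners are rear-left (91,188) and front-left (467,179). The U outline's outer corners are (572,103) and (540,408), with its left leg end at (174,110). I'll check their relative pose.

Run:
```python
from h import *
s=snap('wrist')
f=lambda q:(np.array(q)+.5)/2.8-.5+[200,100]
U=px2w(s,f([(572,103),(540,408),(174,110)]),0)[:,:2]*1000
D=px2w(s,f([(467,179),(91,188)]),.03)[:,:2]*1000
print('len',np.linalg.norm(U[0]-U[1]),np.linalg.norm(U[0]-U[2]),np.linalg.norm(D[0]-D[1]))
y=U[0]-U[1];n=y/np.linalg.norm(y);u=np.array([n[1],-n[0]])
B=(U[0]+U[1])/2-61*u;l=U[0]-U[2]
print('bay',B,np.degrees(np.arctan2(u[1],u[0])),np.degrees(np.arctan2(l[1],l[0])))
d=D[0]-D[1];t=np.degrees(np.arctan2(d[1],d[0]));print('caddy yaw',t)
d/=np.linalg.norm(d);m=np.array([-d[1],d[0]])
C=D.mean(0)-31.5*m;print('caddy',C,'rel',(C-B)@u,(C-B)@n)
```

```text
len 94.91428218480196 117.42329462520482 93.47861747540091
bay [573.32435352 -60.58836661] -22.985705126176025 -23.28774399254898
caddy yaw -24.02001886009076
caddy [540.75149631 -44.91907093] rel -36.105530363790976 1.7054415863976933
```

carry_out(
  motion="0 0.015 0.0032 0 0 0 0; -0.001 0.03 0.0064 0 0 0 0; -0.001 0.03 0.0064 0 0 0 0; -0.001 0.03 0.0064 0 0 0 0; 0 0.03 0.0064 0 0 0 0; 0 0.03 0.0064 0 0 0 0; 0 0.012 0.0026 0 0 0 0; 0 0 0 0 0 0 0; 0 0 0 0 0 0 0; 0 0 0 0 0 0 0.1; 0 0 0 0 0 0 0.3; 0 0 0 0 0 0 0.4",
)

```text
time: 12.7
tool_pos: [0.5414, -0.0467, 0.0491]
ee_rot: [2.935, 0.001, 1.165]
wrist_force: [-0.2, -0.9, 0.1]
width: 0.0283
finger_force: 0.0
```

Run:
```python
from h import *
state()
a=snap('wrist','w6.png')
p=cv2.imread('pics/w6.png')[100:300,200:480]
cv2.imwrite('pics/w6c.png',cv2.resize(p,None,fx=2.8,fy=2.8,interpolation=cv2.INTER_CUBIC))
```

```text
t 12.7 H [537.79222598 -45.15301132  67.66727033] caddy yaw in bay -0.023373116817387008 centre [-0.9 -0. ] rear axle [-30.9   0. ] hold [-36.9   0. ] F [-0.2 -0.9  0.1] w 0.028274565137863843 rpy [1.68191656e+02 6.38747490e-02 6.67632730e+01]
```

View pics/w6c.png

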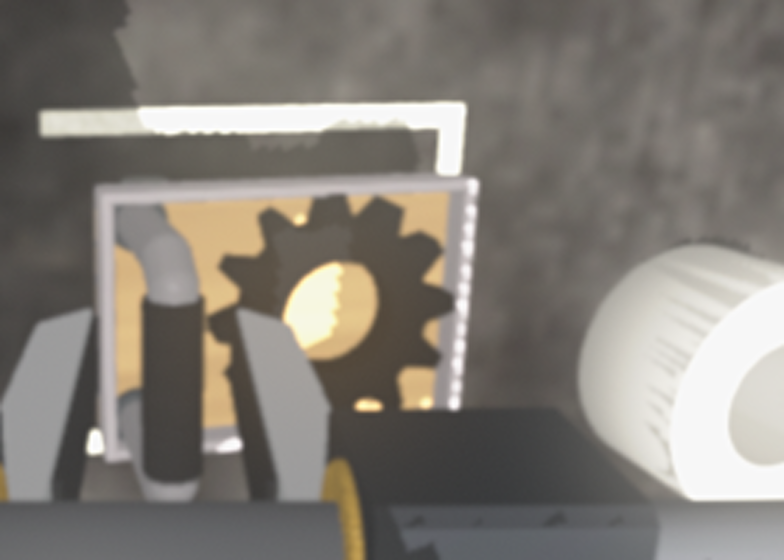

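The fingers are open around the bar. Deck corners are (97,187) and (477,180), with the U corner at (465,103) and the leg end at (40,112). I'll check the centring before retracting.

Run:
```python
from h import *
s=snap('wrist')
f=lambda q:(np.array(q)+.5)/2.8-.5+[200,100]
U=px2w(s,f([(465,102),(40,111)]),0)[:,:2]*1000
D=px2w(s,f([(477,180),(97,187)]),.03)[:,:2]*1000
l=U[0]-U[1];print(np.linalg.norm(l),np.linalg.norm(D[0]-D[1]));u=l/np.linalg.norm(l);n=np.array([-u[1],u[0]])
B=U[0]-61*u-47*n
d=D[0]-D[1];print(np.degrees(np.arctan2(d[1],d[0])),np.degrees(np.arctan2(u[1],u[0])))
d/=np.linalg.norm(d);C=D.mean(0)-31.5*np.array([-d[1],d[0]])
print('bay',B,'caddy',C,'rel',(C-B)@u,(C-B)@n)
```

```text
116.95898358874236 94.14702902930927
-24.27356723911829 -23.088258702356338
bay [573.58599692 -59.71747109] caddy [574.16386095 -59.75347487] rel 0.5456970280334454 0.19348863441331582
```

Centred within about 1 mm and 1°. Retract along the fingers.

carry_out(
  motion="0 0 0 0 0 0 0.45; 0 0 -0.05 0 0 0 0.45; 0 0 -0.1 0 0 0 0.45; 0 0 -0.15 0 0 0 0.45; 0 0 -0.2 0 0 0 0.45; 0 0 -0.1 0 0 0 0.45; 0 0 0 0 0 0 0.45; 0 0 0 0 0 0 0.45; 0 0 0 0 0 0 0.45; 0 0 0 0 0 0 0.45",
)

```text
time: 14.05
tool_pos: [0.5193, -0.0371, 0.1665]
ee_rot: [2.935, 0.001, 1.165]
wrist_force: [0.2, 0.3, 0.1]
width: 0.0422
finger_force: 0.0
```

Run:
```python
from h import *
state()
a=snap('wrist','w7.png')
cv2.imwrite('pics/w7c.png',cv2.resize(cv2.imread('pics/w7.png'),(768,576),interpolation=cv2.INTER_CUBIC))
```

```text
t 14.05 H [515.68371606 -35.53519969 185.10240452] caddy yaw in bay -0.027509466560351848 centre [-25.1   0.1] rear axle [-55.1   0.1] hold [-61.1   0.1] F [0.2 0.3 0.1] w 0.042217357552016894 rpy [1.68142216e+02 6.44523129e-02 6.67589579e+01]
```

View pics/w7c.png

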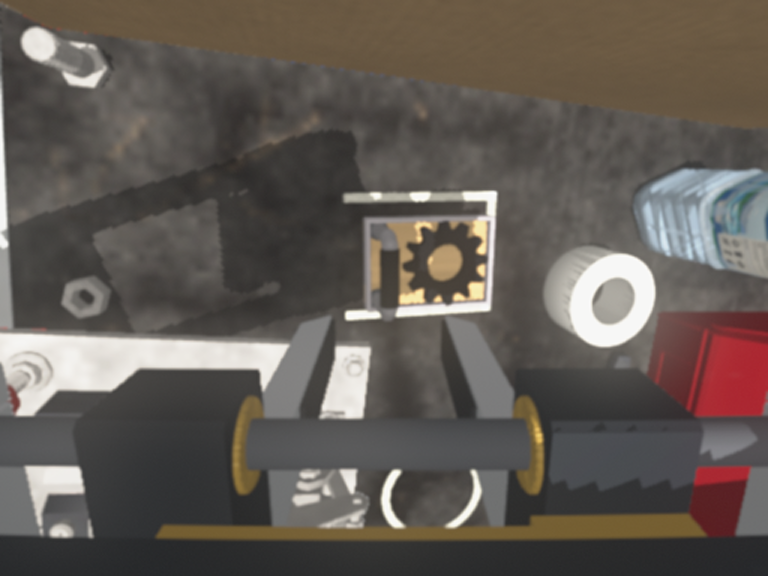

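The caddy stands square in the U with its deck spanning (363,218) to (492,310), and the gripper is clear. Handing in.

```bash
python3 -c "
from bench import robot
print(robot.close_job())"
```

```text
the job is handed in; nothing more can be done
None
```

I rolled the caddy into the U-shaped outline nose first, let go of it and handed the job in; by the last measurement it was about 1 mm and 1° off centre and square, but the cameras never showed the castors, so I'm inferring they trail from the 36 mm straight roll at the end.

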